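Roll a conveyor roller up the loading ramp into the bearing press

ROBOT

A 6-joint arm with a two-finger parallel gripper is mounted at the origin on the work surface. World frame = base frame: x ahead of the robot, y to its left, z up, the work surface at z = 0. Lengths are in mm, angles in rad, forces in N, time in s.
With the tool pointing down it reaches from about 350 to 975 mm from the base axis. Payload 7.1 kg.
Tool frame: the origin (TCP) lies between the finger pads, 19 mm behind the fingertips; this is the grasp point; z points along the fingers, y is the line along which they close (so a half turn about z gives the same grasp; the last joint's range is limited). The gripper opens to 88 mm and grips with 3 to 60 N. Pads are 20 mm wide; open, the fingers measure 115 mm over their backs; the gripper's body (75 mm by 178 mm) begins 61 mm behind the grasp point.
Start: joints at [1.252, 0.423, 1.63, -0, 1.089, -0.019], TCP at [184.549, 597.115, 241.375] pointing down, gripper open.
Joint ranges: [-3, 3], [-0.9, 2.11], [0.09, 2.58], [-1.31, 4.45], [0.11, 2.69], [-2.54, 2.54]. Speed limits (rad/s): [2.39, 2.39, 3.01, 3.14, 3.14, 3.14].

INTERFACE

Orientations are given as a rotation vector (axis times angle).
In Python, from workcell import ctrl gives the robot as it stands. The module is installed in compiled form; this text tells all that it offers.
- The arm moves only by the tool servo_tool, never from a script. Its argument "plan" is a list of rows, each a list of 3 entries, a list of its own where there are three numbers: the closure, from 0 (fully open) to 1 (shut), then the shift along the world's x, y, z in mm, then the turn about the world's z in degrees. In form: [[hand, [x, y, z], yaw], ...]. A call has 1 to 10 rows; each row is the pose to reach, as a shift and turn from the pose commanded when the call began; what a row does not reach only later rows make up. A row lasts 1/12 s, in which the tool goes at most 41.7 mm and 7.16 degrees, less where a joint would pass 70% of its speed; a pose out of reach is approached as far as the arm can. A call with a gripper value outside its range is refused whole. The fingers move at their own pace and stop on an object; the grip force is fixed at half the most. Time passes only in rows, so rows that repeat a pose let the fingers close. It gives the time, the measured TCP pose, the force, the opening and the grip force at its end, in the units of the state.
- ctrl.get_obs(): the state, without advancing time (a new reading comes with each control period).
- ctrl.get_image(name): name is "side" or "top"; returns the picture (420x560x3 uint8, blue, green, red); there is no depth.
- ctrl.camera_info(name): a dict with "fovy" (degrees; the focal length in pixels is half the picture's height over the tangent of half this angle, whatever the lens; pixels are square), "cx", "cy" (the principal point, pixels), "k1" (the pictures are not rectified: a ray, as slopes to the right and down, at radius r is drawn at 1 + k1 r^2 times it, then the intrinsics apply), "rvec" (rotation vector, rad) and "tvec" (3), from world to camera coordinates, as OpenCV has them. Camera axes: x right, y down, z forward; pixel columns grow to the right and rows downward; lengths in mm; the calibration is good to about 2 mm. A picture is of the moment at which its call begins. camera_info takes no time and is no camera call.
- ctrl.close_job(): hands the job in; it is judged then, once.
The state is a dict: "t": time; "qpos": joint angles; "qvel": joint speeds; "joint_torque": joint torques, N m; "ee_pos": TCP position; "orientation": TCP orientation; "ft_force": force on the tool from outside, world axes, zero at the start; "moment": the same for the moment, N m; "width": finger opening in mm; "grasp_force": force on a finger pad.
Only numpy, scipy, OpenCV 4.12 (cv2) and the standard library are available. Lean on these libraries where they do the work, as an engineer would, in place of code of your own. Each camera call takes 0.05 s, during which the arm holds its last target. There are 200 camera calls.

TASK

The bearing press needs its next part: with the fingertips, push the loose steel roller lying at the foot of the press's loading ramp slowly up the ramp until it meets the end stop and the spring catch has popped up behind it, then take your hand away and leave it in the press. Roll it, never pick it up or let it run, and keep your hand behind it all the way so that it cannot roll back down; leave everything else on the bench as it is.

Things in the scene. Friction and masses are not known exactly. Their poses are not given: they have to be found in the camera images.
- press: the bearing press with its loading ramp, fixed, about 240 mm long (uphill) by 350 mm wide. Origin on the bench top (z = 0) at the middle of the ramp's toe; x points level in the uphill direction, z up, y across the ramp. Outside the upper end of the ramp stand an anvil block (+y) and an air cylinder (-y), nothing of them nearer than 99 mm to the middle line nor higher than 85 mm over the bench
- bed: the flat steel bed of the ramp, 184 mm wide, 225 mm long, rising at 9 degrees. Origin at the toe (same point as the press's; no step), x up along the slope, y across, z square out of the bed. Side cheeks, inner faces at y = +/-88 mm, run from x = 5 to 142 mm, 24 mm high over the bed; before the toe they flare to y = +/-103 mm at x = -37 mm. Fingers can go down between them behind the roller
- stop: the rigid end stop at the upper end of the bed, a steel bar 130 mm wide, 34 mm high over the bed, 10 mm thick, square to the bed. Origin on the bed's surface at the middle of the face that looks downhill, 196.5 mm up the bed from the toe; a roller touching it has its centre 171.5 mm up the bed
- roller: the roller to load: a plain steel tube, dark open ends, diameter 50 mm, length 160 mm, 0.25 to 0.5 kg, lying on the bench before the toe, across the ramp, up to 0.15 rad askew and 5 mm off the middle line, centre 50 to 95 mm before the toe. Origin at its centre, 25 mm over what it lies on; its own y is its axis. Let go on the slope it rolls back. Pushing takes about 1 N, past the catch up to 5 N
- catch (a joint): the spring catch (anti-rollback pawl) in the middle of the bed, rad: 0 = fully up, about 0.77 = folded flush with the bed. Up at the start; the roller passing uphill folds it down, and it springs up by itself behind the roller in the last 10 mm before the stop. It needs no touching
- catch_tip (a point): tip of the catch, a dark steel pawl 24 mm wide hinged 130 mm up the bed and leaning uphill; when up, the tip is 145 mm up the bed on the middle line and the catch is 15 mm high over the bed. A let-go roller rests on it, centre 168.5 mm up the bed. A finger lower than 15 mm over the bed within 12 mm of the middle line would hold it down; fingertips further out pass beside it
- bearing_a: bystander: ball bearing, outer diameter 47 mm, 14 mm high, lying flat beside the ramp on its +y side; origin at the centre of its underside
- bearing_b: bystander: the same bearing, lying flat beside the ramp on its -y side
- sleeve: bystander: short steel sleeve standing upright, diameter 50 mm, 70 mm high, beyond the end stop; origin at the centre of its underside
- driver: bystander: cordless screwdriver standing on its battery, about 75 x 160 mm, 190 mm high; origin at the centre of its underside
- mallet: bystander: rubber-headed mallet lying flat, 280 mm long
- wrench: bystander: steel wrench lying flat, 190 mm long
- grease: bystander: round grease tub, diameter 72 mm, 75 mm high; origin at the centre of its underside
Mind the look-alikes: they are no part of the job. What is meant by the roller is not orange or purple, and is the larger of those in its own colour.

How it is judged:
By the outcome, as a careful person would: the job done as asked, in the order asked, and still so for the second after the job is handed in, with the robot touching nothing.
It also fails if it takes over 42 s, if anything falls off the work surface, if the arm or the gripper's body presses on something with over 40 N, if the wrist force passes 120 N, or if a joint passes its speed limit or range.

## Working session

There is one attempt and no reset: what is moved stays moved. The work goes in short steps, Python scripts to look and compute and a tool call to move; the robot and the scene stay as the last step left them, time stands still between calls to the robot, and variables do not carry over. Pictures are saved under pics/ and viewed, at most 10 in all, crops included, and the job is handed in when it is done.

Besides the shell and the picture viewer there is one more tool, called after "Request:" as name(argument=value, ...) on one line, values as JSON. servo_tool: Moves the arm, as the interface text tells. Its arguments: {"type":"object","properties":{"plan":{"type":"array"}},"required":["plan"]}

```bash
mkdir -p pics; cat > h.py <<'E'
import numpy as np, cv2
from workcell import ctrl
def cam(n):
    c=ctrl.camera_info(n); f=210/np.tan(np.radians(c['fovy'])/2)
    R=cv2.Rodrigues(np.array(c['rvec'],float))[0]; t=np.array(c['tvec'],float).ravel()
    return f,c['cx'],c['cy'],c['k1'],R,t
def proj(n,P):
    f,cx,cy,k,R,t=cam(n); p=np.atleast_2d(P)@R.T+t; s=p[:,:2]/p[:,2:]
    return s*(1+k*(s**2).sum(1,keepdims=True))*f+[cx,cy]
def ray(n,uv):
    f,cx,cy,k,R,t=cam(n); d=(np.atleast_2d(np.array(uv,float))-[cx,cy])/f; s=d.copy()
    for _ in range(20): s=d/(1+k*(s**2).sum(1,keepdims=True))
    v=np.c_[s,np.ones(len(s))]@R; return -R.T@t, v/np.linalg.norm(v,axis=1,keepdims=True)
def plane(n,uv,z):
    o,v=ray(n,uv); return o+v*((z-o[2])/v[:,2:])
def tri(uvs,uvt):
    a,v=ray('side',uvs); b,w=ray('top',uvt); out=[]
    for x,y in zip(v,w):
        s=np.linalg.lstsq(np.c_[x,-y],b-a,rcond=None)[0]; p,q=a+s[0]*x,b+s[1]*y
        out.append(np.r_[(p+q)/2,np.linalg.norm(p-q)])
    return np.array(out)
E
python3 - <<'E'
from h import *
for n in('side','top'):
    cv2.imwrite(f'pics/{n}0.png',ctrl.get_image(n)); print(n,ctrl.camera_info(n))
o=ctrl.get_obs();print(o['t'],o['ee_pos'],o['orientation'],o['width'])
E
```

```text
side {'fovy': 44.82324216822457, 'cx': 277.76102004358887, 'cy': 210.25118963661777, 'k1': 0.004310546641706175, 'rvec': array([ 0.39968147, -2.72913061,  1.28395128]), 'tvec': array([ 528.39382354,  157.56367686, 1244.85250735])}
top {'fovy': 56.73831217320702, 'cx': 279.2035269713469, 'cy': 208.01022552727574, 'k1': 0.037408535906089085, 'rvec': array([ 2.01945754, -2.21717789,  0.2287925 ]), 'tvec': array([ 32.30098837, 561.82880986, 916.91819971])}
0.1 [184.41277668 596.67539338 240.69246608] [-4.69142494e-01 -3.10614436e+00  2.13600422e-03] 87.87158344248763
```

View pics/side0.png

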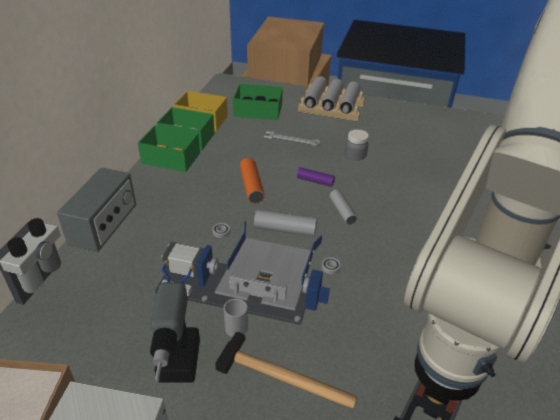

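View pics/top0.png

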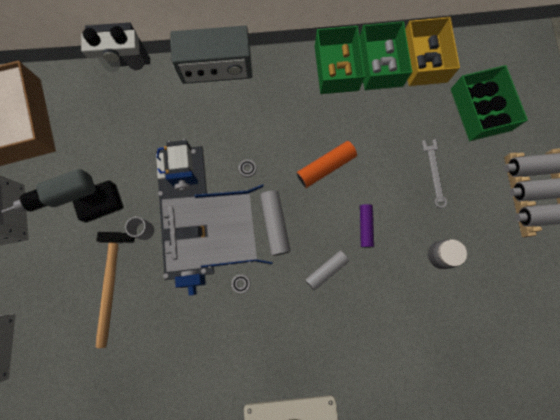

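Side view: the grey roller at (285,222) lies before the ramp toe and the stop is at (258,288). Top view: the roller is at (274,222), the toe is near column 255 and the stop is near column 170.

Look-alikes in the top view:
- orange cylinder (327,163)
- purple cylinder (367,226)
- smaller grey cylinder (327,270)
- rack cylinders (540,165), (540,190) and (540,215)

I choose the larger grey cylinder at (274,222), and I'll check it in a close crop.

```bash
python3 - <<'E'
from h import *
t=cv2.imread('pics/top0.png'); s=cv2.imread('pics/side0.png')
cv2.imwrite('pics/tc.png',cv2.resize(t[140:310,145:355],None,fx=3.5,fy=3.5,interpolation=cv2.INTER_CUBIC))
cv2.imwrite('pics/sc.png',cv2.resize(s[190:340,150:360],None,fx=3.8,fy=3.8,interpolation=cv2.INTER_CUBIC))
print(proj('top',[[184,597,241],[0,0,0],[500,0,0],[0,500,0]]),proj('side',[[184,597,241],[0,0,0]]))
for n,p in(('top',(274,222)),('side',(285,222))): print(plane(n,p,25))
E
```

```text
[[-51.79749745 430.09473269]
 [293.0962     449.65310847]
 [273.68283319 236.38002574]
 [ 74.03609008 475.6608699 ]] [[420.510204   434.63768583]
 [494.08249288 274.75687673]]
[[533.64908217  -4.14420154  25.        ]]
[[532.84924484  -7.23456572  25.        ]]
```

View pics/tc.png

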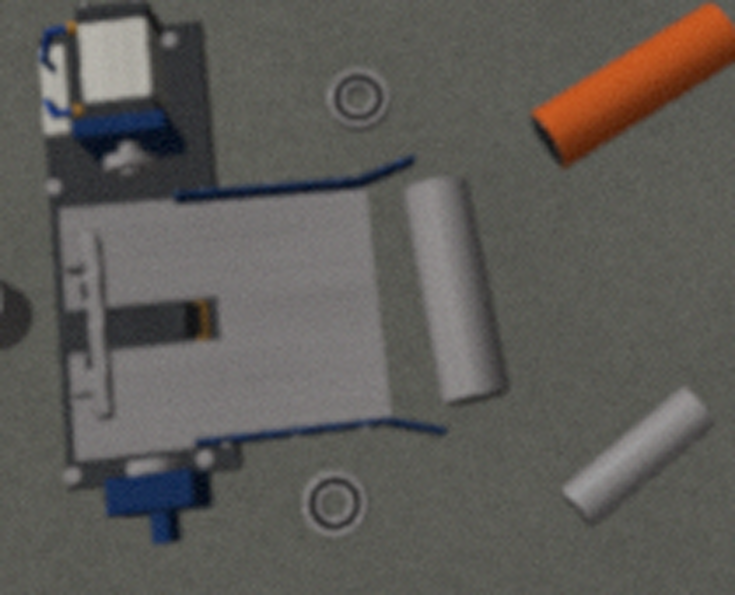

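View pics/sc.png

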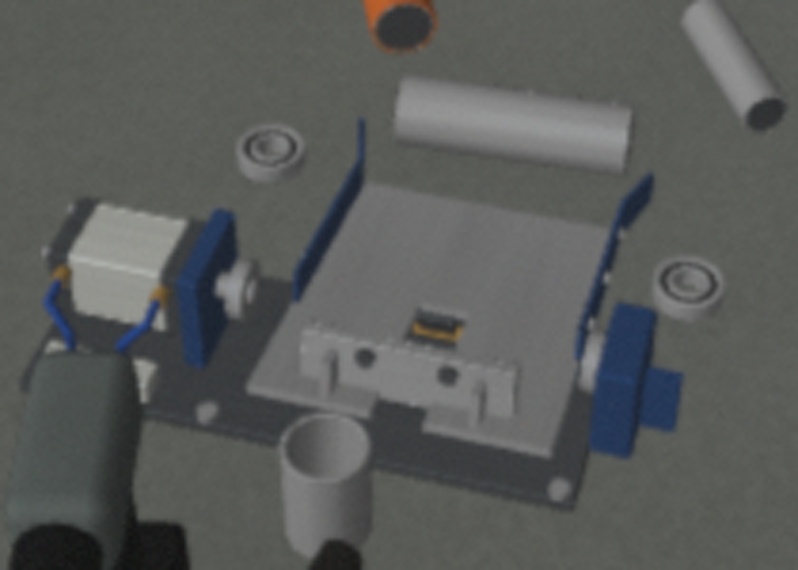

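Crop check: the chosen part is a plain grey tube lying across the toe, at top crop (455,290) and side crop (513,123), and it is clearly thicker than the small grey one. The toe corners are at top crop (368,192) and (390,416), and side crop (368,183) and (610,228).

```bash
cat > m.py <<'E'
from h import *
def roller(n,img,roi,thr):
    x0,y0,x1,y1=roi; g=cv2.GaussianBlur(img,(3,3),0)[y0:y1,x0:x1].max(2)
    m=(g>thr).astype(np.uint8)
    c=max(cv2.findContours(m,0,cv2.CHAIN_APPROX_NONE)[0],key=cv2.contourArea)
    r=cv2.minAreaRect(c); b=cv2.boxPoints(r)+[x0,y0]
    e=[np.linalg.norm(b[1]-b[0]),np.linalg.norm(b[2]-b[1])]
    p=[(b[0]+b[1])/2,(b[2]+b[3])/2] if e[0]<e[1] else [(b[1]+b[2])/2,(b[3]+b[0])/2]
    return np.array(p),r
E
python3 - <<'E'
from m import *
t=cv2.imread('pics/top0.png'); s=cv2.imread('pics/side0.png')
pt,rt=roller('top',t,(258,185,295,262),108); ps,rs=roller('side',s,(248,203,325,238),108)
pt=pt[np.argsort(pt[:,1])]; ps=ps[np.argsort(ps[:,0])]
print(pt,rt,ps,rs)
print('ends tri',tri(ps,pt)); print('mid',tri([ps.mean(0)],[pt.mean(0)])); print(plane('top',pt,25),plane('side',ps,25))
T=lambda a:(np.array(a)+.5)/3.5-.5+[145,140]; S=lambda a:(np.array(a)+.5)/3.8-.5+[150,190]
tc=T([(368,192),(390,416),(92,232),(108,415)]); sc=S([(368,183),(610,228),(303,328),(517,368)])
c=tri(sc,tc); print('toe2,stop2',c); print(plane('top',tc[:2],0),plane('side',sc[:2],0))
bc=T([(358,97),(335,503)]); print('bearings',plane('top',bc,14))
d=c[0,:2]-c[1,:2]; print(np.degrees(np.arctan2(d[1],d[0])),np.linalg.norm(d))
d=c[2,:2]-c[3,:2]; print(np.degrees(np.arctan2(d[1],d[0])),np.linalg.norm(d))
E
```

```text
[[266.05704951 190.98993301]
 [276.93959904 252.65770721]] ((13.498324394226074, 36.823822021484375), (62.620643615722656, 12.744256019592285), 79.99201965332031) [[253.82448196 217.20356989]
 [314.43136597 226.04207325]] ((36.12792205810547, 18.622821807861328), (61.247962951660156, 15.214068412780762), 8.29714584350586)
ends tri [[ 6.14377000e+02  8.92034691e+00  3.40343099e+01  1.25880422e+00]
 [ 4.53662282e+02 -4.38894350e+00  3.43760150e+01  5.42516104e-01]]
mid [[5.33023736e+02 2.19366458e+00 3.41531214e+01 2.53579553e-01]]
[[617.31130219   9.05696629  25.        ]
 [454.76300464  -4.41953387  25.        ]] [[617.06873043  -0.97322639  25.        ]
 [455.14809647 -14.9128134   25.        ]]
toe2,stop2 [[619.08055636  53.53832964  -1.99224529   1.07071965]
 [448.28918792  50.53839837   1.63377284   2.75625548]
 [592.32340609 247.64896017  61.12264362   0.9896544 ]
 [462.5305842  241.27002328  62.10403813   2.49376656]]
[[618.03843891  53.37304778   0.        ]
 [447.04103798  50.48693915   0.        ]] [[ 6.18920498e+02  5.54818680e+01 -1.13686838e-13]
 [ 4.49965746e+02  4.88791326e+01  0.00000000e+00]]
bearings [[689.62408932  54.3807431   14.        ]
 [387.84608876  94.10147114  14.        ]]
1.0062904762158977 170.81771313326328
2.81365573957632 129.94948037925076
```

```bash
python3 - <<'E'
from m import *
from scipy.optimize import least_squares
t=cv2.imread('pics/top0.png'); s=cv2.imread('pics/side0.png')
print('top rows 205,222,240 cols258-296');
for r in(205,222,240): print(t[r-2:r+3,258:296].max(2).mean(0).astype(int))
print('side cols rows 205-245')
for c in(265,285,303): print(s[203:243,c-2:c+3].max(2).mean(1).astype(int))
T=lambda a:(np.array(a)+.5)/3.5-.5+[145,140]; S=lambda a:(np.array(a)+.5)/3.8-.5+[150,190]
tp=T([(60,208),(72,460),(368,192),(390,416),(92,232),(108,415)]);sp=S([(248,388),(551,450),(368,183),(610,228),(303,328),(517,368)])
m=tri(sp,tp); print(m.round(1))
c9,s9=np.cos(np.radians(9)),np.sin(np.radians(9))
B=lambda x,y,z:[x*c9-z*s9,y,x*s9+z*c9]
# y sign: anvil +y or cylinder; across points symmetrical
M=np.array([B(225,-92,0),B(225,92,0),B(0,-88,0),B(0,88,0),B(206,-65,34),B(206,65,34)])
def tf(p): 
    c,s_=np.cos(p[2]),np.sin(p[2]); return M@np.array([[c,-s_,0],[s_,c,0],[0,0,1]]).T+[p[0],p[1],0]
f=least_squares(lambda p:np.r_[(proj('top',tf(p))-tp).ravel(),(proj('side',tf(p))-sp).ravel()],[533,52,1.55],loss='soft_l1')
print(f.x,np.degrees(f.x[2]),f.fun.reshape(-1,2).round(1).tolist())
E
```

```text
top rows 205,222,240 cols258-296
[ 88  87  89  93 108 123 133 137 139 140 142 141 141 133 126 124 114 109
 101  92  80  69  66  74  84  86  85  87  87  87  87  85  87  88  87  88
  86  88]
[ 89  87  87  87  87  88  92 104 123 132 138 138 140 142 141 139 136 128
 122 117 107  98  91  79  71  67  67  78  87  92  89  91  89  90  89  87
  89  88]
[ 88  88  88  86  84  89  88  90  89  90 100 117 132 137 137 138 137 137
 139 137 131 123 118 109 101  91  82  73  65  59  68  82  87  87  88  87
  87  88]
side cols rows 205-245
[ 90  90  91  91  91  91  92  95 107 119 128 134 138 140 145 147 146 147
 145 138 132 126 121 113 101  89  82  88  88  90  90  89  91  92  93  91
  90  92  99 109]
[ 91  92  91  92  92  91  92  92  93  90  93 108 119 128 134 137 141 146
 150 151 149 145 138 132 128 123 114 102  90  84  89  91  94  91  90  91
  92  90  91  92]
[ 92  93  94  94  93  92  92  92  91  91  91  90  89  98 112 122 130 134
 136 141 148 150 151 146 141 135 130 128 120 108  98  87  88  89  91  90
  91  92  92  92]
[[618.1 277.4  32.5   1.3]
 [434.3 273.6  37.1   0.8]
 [619.1  53.5  -2.    1.1]
 [448.3  50.5   1.6   2.8]
 [592.3 247.6  61.1   1. ]
 [462.5 241.3  62.1   2.5]]
[533.03982362  51.34781009   1.60222131] 91.80051863638265 [[0.2, 0.0], [1.5, 0.2], [-0.4, -1.0], [0.8, 0.7], [-2.1, -0.2], [-3.0, -0.1], [-0.1, -1.2], [0.2, -0.5], [-0.6, -0.5], [1.9, 0.3], [-0.2, -0.1], [0.2, 1.1]]
```

```bash
python3 - <<'E'
from h import *
print(tri([(284.1,223)],[(275.3,222.5)]))
a=plane('top',[(271.7,205),(278.9,240)],25); b=plane('side',[(265,220.2),(303,225.7)],25)
for q in(a,b): d=q[0]-q[1]; print(q,np.degrees(np.arctan2(d[1],d[0])))
c,s=np.cos(1.6022),np.sin(1.6022)
for q in (a,b):
  print((q[:,:2]-[533,51.3])@np.array([[c,-s],[s,c]]))
E
```

```text
[[533.97172098  -7.27048947  20.76331337   2.42311035]]
[[578.68282088  -2.26164671  25.        ]
 [486.26395417 -12.34893792  25.        ]] 6.229035144747876
[[585.17919267   1.70033388  25.        ]
 [484.02486     -7.22613206  25.        ]] 5.043060126207008
[[-54.96961047 -43.97854075]
 [-62.15011322  48.71148433]]
[[-51.21355976 -50.59610977]
 [-56.95952896  50.78862602]]
```

The roller is near (534,-6), with its axis about 4° askew to the ramp. The toe middle is (533,51), uphill points at 91.8°, and the look-alike check is settled. I'll move high to a spot behind the roller.

Request:
servo_tool(plan=[[0, [10, -20, 0], -3], [0, [27, -53, 0], -7], [0, [45, -86, 0], -11], [0, [62, -120, 0], -15], [0, [80, -153, 0], -19], [0, [98, -186, 0], -23], [0, [116, -220, 0], -27], [0, [134, -254, 0], -31], [0, [152, -290, 0], -35], [0, [170, -325, 0], -38]])

```text
t: 0.93
ee_pos: [354.8, 270.3, 241.3]
orientation: [-1.459, -2.782, 0.0]
ft_force: [-0.3, 0.3, -0.4]
width: 87.7
grasp_force: 0.0
```

Request:
servo_tool(plan=[[0, [18, -35, 0], -4], [0, [36, -70, 0], -8], [0, [54, -105, 0], -12], [0, [72, -140, 0], -16], [0, [90, -175, 0], -20], [0, [108, -210, 0], -24], [0, [126, -245, 0], -27], [0, [144, -280, 0], -30], [0, [164, -315, 0], -32], [0, [182, -350, 0], -33]])

```text
t: 1.77
ee_pos: [537.1, -79.9, 241.2]
orientation: [-2.188, -2.254, 0.0]
ft_force: [1.0, 1.2, 0.1]
width: 87.6
grasp_force: 0.0
```

```bash
python3 - <<'E'
from h import *
from scipy.spatial.transform import Rotation as R
o=ctrl.get_obs();r=R.from_rotvec(o['orientation']).as_matrix();print(o['t'],o['ee_pos'],o['qpos'],o['ft_force'],np.degrees(np.arctan2(r[1,:2],r[0,:2])),r[:,2])
E
```

```text
1.7667 [537.10104432 -79.94347824 241.19987143] [-1.69723682e-01  3.03719300e-01  1.81189058e+00  1.08229853e-04
  1.02616549e+00 -1.99334364e-01] [0.98409138 1.23118244 0.07123621] [91.6933532   1.69335437] [-1.64453934e-04  1.22103368e-04 -9.99999979e-01]
```

Request:
servo_tool(plan=[[0, [0, 0, -25], 0], [0, [0, 0, -55], 0], [0, [0, 0, -85], 0], [0, [0, 0, -115], 0], [0, [0, 0, -135], 0], [0, [0, 0, -140], 0], [0, [0, 0, -140], 0]])

```text
t: 2.35
ee_pos: [535.3, -77.7, 99.8]
orientation: [-2.184, -2.254, 0.003]
ft_force: [1.4, -0.1, 0.3]
width: 87.3
grasp_force: 0.0
```

```bash
python3 - <<'E'
from h import *
T=lambda a:(np.array(a)+.5)/3.5-.5+[145,140]
print(plane('top',T([(688,390),(712,410),(570,490),(535,120),(565,165)]),20))
s=ctrl.get_image('side'); cv2.imwrite('pics/s1.png',cv2.resize(s[110:340,150:400],None,fx=2.6,fy=2.6,interpolation=cv2.INTER_CUBIC))
E
```

```text
[[ 444.08907934 -167.49601305   20.        ]
 [ 428.16694678 -182.94101086   20.        ]
 [ 381.07542266  -74.43352563   20.        ]
 [ 657.23329584  -77.87284516   20.        ]
 [ 620.16931655  -96.71893104   20.        ]]
```

View pics/s1.png

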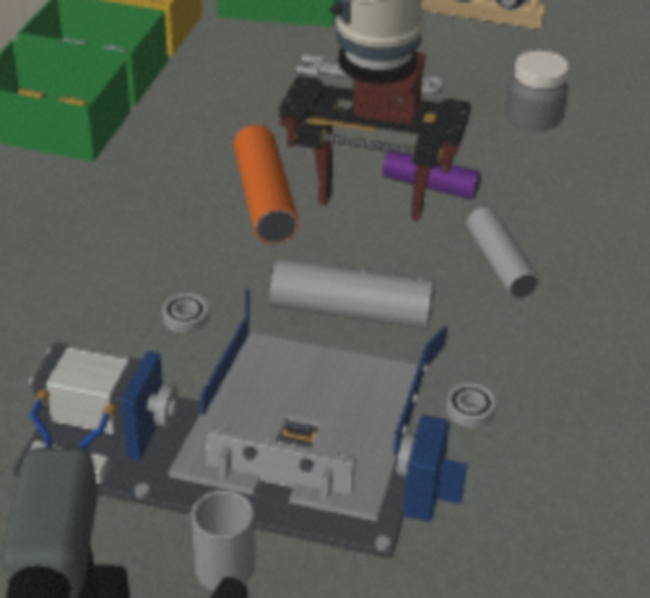

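The crop shows the fingers at (323,200) and (418,215), hanging clear behind the roller at (350,293). The orange cylinder at (265,185) is clear of the left finger. I'll descend.

Request:
servo_tool(plan=[[0, [0, 0, -20], 0], [0, [0, 0, -40], 0], [0, [0, 0, -55], 0], [0, [0, 0, -65], 0], [0, [0, 0, -69], 0], [0, [0, 0, -69], 0], [0, [0, 0, -69], 0]])

```text
t: 2.98
ee_pos: [537.3, -78.0, 33.3]
orientation: [2.185, 2.256, 0.001]
ft_force: [0.3, 0.5, -0.1]
width: 87.5
grasp_force: 0.0
```

Request:
servo_tool(plan=[[0, [0, 4, 0], 0], [0, [0, 9, 0], 0], [0, [0, 14, 0], 0], [0, [0, 18, 0], 0], [0, [0, 21, 0], 0], [0, [0, 24, 0], 0], [0, [0, 26, 0], 0], [0, [0, 28, 0], 0], [0, [0, 30, 0], 0], [0, [0, 30, 0], 0]])

```text
t: 3.82
ee_pos: [536.5, -47.6, 32.3]
orientation: [-2.186, -2.257, 0.0]
ft_force: [-0.0, 0.3, -0.3]
width: 87.3
grasp_force: 0.0
```

Request:
servo_tool(plan=[[0, [0, 1, 0], 0], [0, [0, 2, 0], 0], [0, [0, 3, 0], 0], [0, [0, 4, 0], 0], [0, [0, 5, 0], 0], [0, [0, 6, 0], 0], [0, [0, 7, 0], 0], [0, [0, 8, 0], 0], [0, [0, 9, 0], 0], [0, [0, 10, 0], 0]])

```text
t: 4.65
ee_pos: [536.5, -37.8, 32.4]
orientation: [-2.186, -2.256, -0.0]
ft_force: [-0.3, 0.2, 0.5]
width: 87.9
grasp_force: 0.1
```

Request:
servo_tool(plan=[[0, [0, 1, 0], 0], [0, [0, 2, 0], 0], [0, [0, 3, 0], 0], [0, [0, 4, 0], 0], [0, [0, 5, 0], 0], [0, [0, 6, 0], 0], [0, [0, 7, 0], 0], [0, [0, 8, 0], 0], [0, [0, 9, 0], 0], [0, [0, 10, 0], 0]])

```text
t: 5.48
ee_pos: [536.6, -27.8, 32.4]
orientation: [-2.186, -2.257, 0.0]
ft_force: [0.3, -0.3, 0.3]
width: 87.5
grasp_force: 0.1
```

```bash
python3 - <<'E'
from h import *
s=ctrl.get_image('side'); t=ctrl.get_image('top')
a=cv2.resize(s[150:310,200:340],None,fx=2.8,fy=2.8,interpolation=cv2.INTER_CUBIC);b=cv2.resize(t[150:310,150:290],None,fx=2.8,fy=2.8,interpolation=cv2.INTER_CUBIC)
cv2.imwrite('pics/st2.png',np.hstack([a,b]))
E
```

```text
(no output)
```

View pics/st2.png

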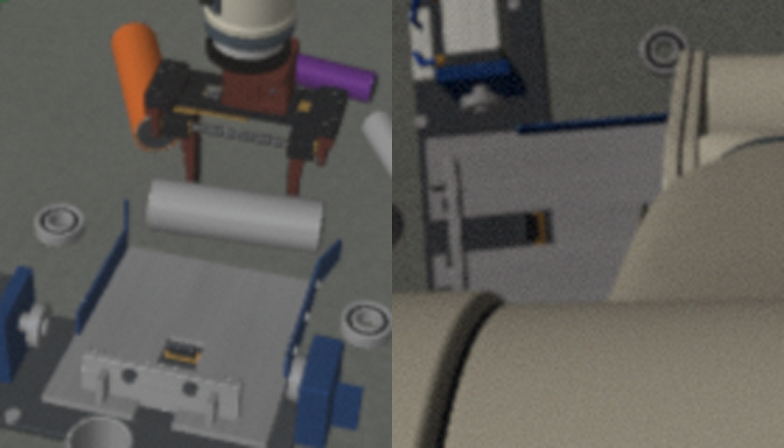

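The left crop (side view) shows both fingers, at (190,165) and (295,170), close behind the roller at (235,215). The roller is nearly parallel to the toe. The top view is hidden by the arm. I'll push slowly on towards the ramp.

Request:
servo_tool(plan=[[0, [0, 2, 0], 0], [0, [0, 4, 0], 0], [0, [0, 6, 0], 0], [0, [0, 8, 0], 0], [0, [0, 10, 0], 0], [0, [0, 12, 0], 0], [0, [-0.5, 14, 0], 0], [0, [-0.5, 16, 0], 0], [0, [-0.5, 18, 0], 0], [0, [-0.5, 20, 0], 0]])

```text
t: 6.42
ee_pos: [536.0, -7.7, 32.4]
orientation: [-2.186, -2.257, 0.0]
ft_force: [1.0, 0.1, 1.2]
width: 87.9
grasp_force: 0.1
```

Request:
servo_tool(plan=[[0, [0, 2, 0], 0], [0, [0, 4, 0], 0], [0, [0, 6, 0], 0], [0, [0, 8, 0], 0], [0, [0, 10, 0], 0], [0, [0, 12, 0], 0], [-0.0, [-0.5, 14, 0], 0], [0, [-0.5, 16, 0], 0], [0, [-0.5, 18, 0], 0], [0, [-0.5, 20, 0], 0]])

```text
t: 7.25
ee_pos: [535.6, 12.2, 32.4]
orientation: [2.186, 2.257, -0.0]
ft_force: [-0.7, -1.7, 0.4]
width: 87.9
grasp_force: 0.5
```

Request:
servo_tool(plan=[[0, [0, 2, 0], 0], [0, [0, 4, 0], 0], [0, [0, 6, 0.5], 0], [0, [0, 8, 1], 0], [0, [-0.5, 10, 1.3], 0], [0, [-0.5, 12, 1.6], 0], [0, [-0.5, 14, 2], 0], [0, [-0.5, 16, 2.3], 0], [0, [-0.5, 18, 2.6], 0], [0, [-0.5, 20, 3], 0]])

```text
t: 8.08
ee_pos: [535.0, 32.3, 35.4]
orientation: [-2.186, -2.256, 0.0]
ft_force: [-0.6, -3.3, 1.4]
width: 87.9
grasp_force: 1.2
```

```bash
cat > look.py <<'E'
import sys
from h import *
s=ctrl.get_image('side')
cv2.imwrite(sys.argv[1],cv2.resize(s[170:330,190:350],None,fx=3.7,fy=3.7,interpolation=cv2.INTER_CUBIC))
o=ctrl.get_obs();print(o['t'],o['ee_pos'],o['ft_force'])
E
python3 look.py pics/s3.png
```

```text
8.1333 [535.04905828  32.64486537  35.44400431] [ 0.4083669  -0.35832734 -0.64705713]
```

View pics/s3.png

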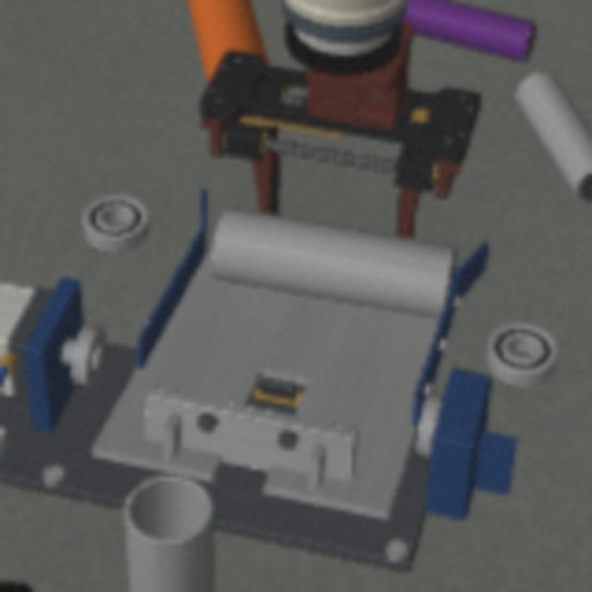

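The crop shows the roller on the lower bed, square to it, from (212,245) to (452,280). Both fingers are behind it, and the catch is up at (275,390). I'll continue.

Request:
servo_tool(plan=[[0, [0, 2, 0.3], 0], [0, [0, 4, 0.6], 0], [0, [0, 6, 1], 0], [0, [-0.3, 8, 1.3], 0], [0, [-0.3, 10, 1.6], 0], [0, [-0.4, 12, 1.9], 0], [0, [-0.4, 14, 2.2], 0], [0, [-0.5, 16, 2.5], 0], [0, [-0.6, 18, 2.8], 0], [0, [-0.6, 20, 3.1], 0]])

```text
t: 8.97
ee_pos: [534.4, 52.3, 38.5]
orientation: [-2.186, -2.256, 0.0]
ft_force: [-0.2, -3.0, 2.0]
width: 88.0
grasp_force: 1.3
```

Request:
servo_tool(plan=[[0, [0, 2, 0.3], 0], [0, [0, 4, 0.6], 0], [0, [0, 6, 1], 0], [0, [-0.3, 8, 1.3], 0], [0, [-0.3, 10, 1.6], 0], [0, [-0.4, 12, 1.9], 0], [0, [-0.4, 14, 2.2], 0], [0, [-0.5, 16, 2.5], 0], [0, [-0.6, 18, 2.8], 0], [0, [-0.6, 20, 3.1], 0]])

```text
t: 9.8
ee_pos: [533.8, 72.3, 41.6]
orientation: [-2.186, -2.256, 0.0]
ft_force: [0.4, -2.9, 1.7]
width: 87.8
grasp_force: 1.4
```

Request:
servo_tool(plan=[[0, [0, 2, 0.3], 0], [0, [0, 4, 0.6], 0], [0, [0, 6, 1], 0], [0, [-0.3, 8, 1.3], 0], [0, [-0.3, 10, 1.6], 0], [0, [-0.4, 12, 1.9], 0], [0, [-0.4, 14, 2.2], 0], [0, [-0.5, 16, 2.5], 0], [0, [-0.6, 18, 2.8], 0], [0, [-0.6, 20, 3.1], 0]])

```text
t: 10.63
ee_pos: [533.2, 92.3, 44.7]
orientation: [-2.186, -2.256, 0.0]
ft_force: [0.7, -2.6, 0.7]
width: 87.8
grasp_force: 1.3
```

```bash
python3 look.py pics/s4.png
```

```text
10.6833 [533.31301687  92.67671446  44.73528486] [-0.54342922 -0.61154078  0.20218069]
```

View pics/s4.png

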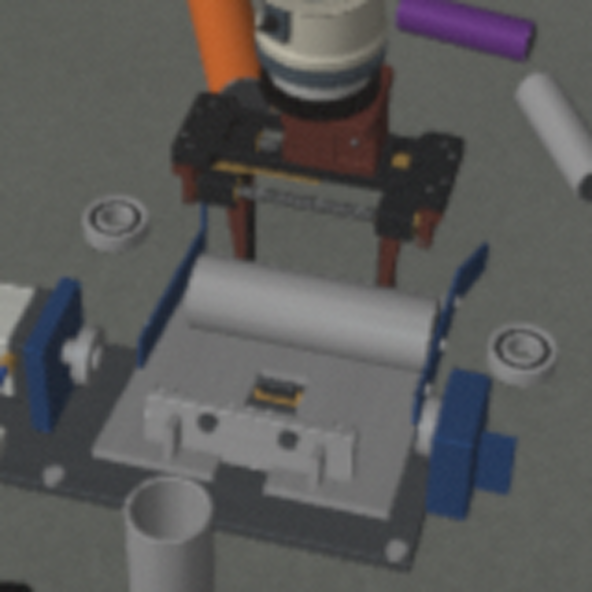

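The roller is squarely halfway up, from (190,290) to (437,330), between the cheeks and with the fingers behind it. I'll continue, slower at the catch.

Request:
servo_tool(plan=[[0, [0, 2, 0.3], 0], [0, [0, 4, 0.6], 0], [0, [0, 6, 1], 0], [0, [-0.3, 8, 1.3], 0], [0, [-0.3, 10, 1.6], 0], [0, [-0.4, 12, 1.9], 0], [0, [-0.4, 14, 2.2], 0], [0, [-0.5, 16, 2.5], 0], [0, [-0.6, 18, 2.8], 0], [0, [-0.6, 20, 3.1], 0]])

```text
t: 11.52
ee_pos: [532.6, 112.3, 47.8]
orientation: [-2.186, -2.257, 0.0]
ft_force: [-0.3, -1.2, 1.4]
width: 87.7
grasp_force: 1.3
```

Request:
servo_tool(plan=[[0, [0, 2, 0.3], 0], [0, [0, 4, 0.6], 0], [0, [0, 6, 1], 0], [0, [-0.3, 8, 1.3], 0], [0, [-0.3, 10, 1.6], 0], [0, [-0.4, 12, 1.9], 0], [0, [-0.4, 14, 2.2], 0], [0, [-0.5, 16, 2.5], 0], [0, [-0.6, 18, 2.8], 0], [0, [-0.6, 20, 3.1], 0]])

```text
t: 12.35
ee_pos: [532.0, 132.1, 51.0]
orientation: [2.185, 2.257, -0.0]
ft_force: [-1.0, -4.6, 3.3]
width: 87.9
grasp_force: 2.7
```

Request:
servo_tool(plan=[[0, [0, 1.5, 0.2], 0], [0, [0, 3, 0.5], 0], [0, [-0.1, 4.5, 0.7], 0], [0, [-0.2, 6, 0.9], 0], [0, [-0.2, 7.5, 1.2], 0], [0, [-0.3, 9, 1.4], 0], [0, [-0.3, 10.5, 1.6], 0], [0, [-0.4, 12, 1.9], 0], [0, [-0.4, 13.5, 2.1], 0], [0, [-0.5, 15, 2.3], 0]])

```text
t: 13.18
ee_pos: [531.6, 146.9, 53.3]
orientation: [2.186, 2.256, -0.001]
ft_force: [0.2, -5.6, 3.5]
width: 87.7
grasp_force: 2.7
```

Request:
servo_tool(plan=[[0, [0, 1.5, 0.2], 0], [0, [0, 3, 0.5], 0], [0, [-0.1, 4.5, 0.7], 0], [0, [-0.2, 6, 0.9], 0], [0, [-0.2, 7.5, 1.2], 0], [0, [-0.3, 9, 1.4], 0], [0, [-0.3, 10.5, 1.6], 0], [0, [-0.4, 12, 1.9], 0], [0, [-0.4, 13.5, 2.1], 0], [0, [-0.5, 15, 2.3], 0]])

```text
t: 14.02
ee_pos: [531.0, 162.4, 55.5]
orientation: [-2.186, -2.256, -0.0]
ft_force: [0.8, -3.6, 2.7]
width: 87.7
grasp_force: 1.8
```

Request:
servo_tool(plan=[[0, [0, 1, 0.2], 0], [0, [0, 2, 0.3], 0], [0, [0, 3, 0.5], 0], [0, [0, 4, 0.6], 0], [0, [-0.1, 5, 0.8], 0], [0, [-0.2, 6, 0.9], 0], [0, [-0.2, 7, 1.1], 0]])

```text
t: 14.6
ee_pos: [530.8, 169.3, 56.5]
orientation: [-2.186, -2.256, -0.0]
ft_force: [0.8, -1.7, 1.3]
width: 87.6
grasp_force: 1.0
```

Request:
servo_tool(plan=[[0, [0, 1, 0.1], 0], [0, [0, 2, 0.3], 0], [0, [0, 3, 0.4], 0], [0, [0, 4, 0.6], 0], [0, [0, 5, 0.7], 0], [0, [0, 5, 0.7], 0]])

```text
t: 15.1
ee_pos: [530.9, 174.5, 57.3]
orientation: [-2.186, -2.256, -0.0]
ft_force: [0.3, 0.1, 0.3]
width: 88.2
grasp_force: 0.0
```

Request:
servo_tool(plan=[[0, [0, 0.7, 0.1], 0], [0, [0, 1.4, 0.2], 0], [0, [0, 2, 0.2], 0], [0, [0, 2, 0.2], 0]])

```text
t: 15.43
ee_pos: [530.9, 176.3, 57.5]
orientation: [-2.186, -2.256, -0.0]
ft_force: [0.1, -1.2, 0.9]
width: 87.9
grasp_force: 0.0
```

Request:
servo_tool(plan=[[0, [0, 0.7, 0.1], 0], [0, [0, 1.4, 0.2], 0], [0, [0, 2, 0.2], 0], [0, [0, 2, 0.2], 0]])

```text
t: 15.77
ee_pos: [530.9, 178.2, 57.7]
orientation: [-2.186, -2.257, -0.0]
ft_force: [-0.0, 0.7, 0.1]
width: 87.9
grasp_force: 0.0
```

Request:
servo_tool(plan=[[0, [0, 0.7, 0.1], 0], [0, [0, 1.4, 0.2], 0], [0, [0, 2, 0.2], 0], [0, [0, 2, 0.2], 0]])

```text
t: 16.1
ee_pos: [530.8, 180.0, 57.9]
orientation: [2.185, 2.257, -0.0]
ft_force: [0.6, -2.1, 1.5]
width: 88.0
grasp_force: 0.8
```

```bash
python3 look.py pics/s5.png
```

```text
16.15 [530.82238391 180.01123784  57.91678682] [ 0.35999535 -1.87891114  0.98487669]
```

View pics/s5.png

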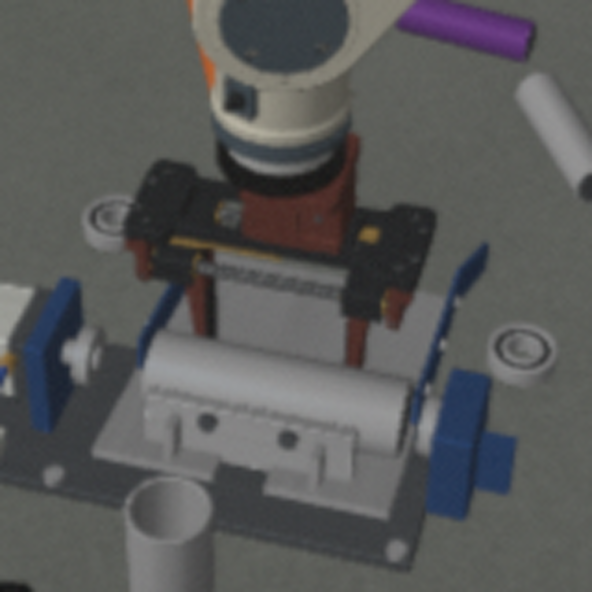

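The roller, from (150,370) to (408,410), is now directly behind the stop, with the fingers still behind it. I'll push in small steps until the stop shows as a rising force.

Request:
servo_tool(plan=[[0, [0, 0.5, 0.1], 0], [0, [0, 1, 0.1], 0], [0, [0, 1, 0.1], 0]])

```text
t: 16.4
ee_pos: [530.8, 181.1, 58.0]
orientation: [2.186, 2.257, -0.0]
ft_force: [0.9, -2.2, 1.6]
width: 87.4
grasp_force: 1.2
```

Request:
servo_tool(plan=[[0, [0, 0.5, 0.1], 0], [0, [0, 1, 0.1], 0], [0, [0, 1, 0.1], 0]])

```text
t: 16.65
ee_pos: [530.9, 182.2, 58.1]
orientation: [-2.186, -2.257, -0.0]
ft_force: [0.2, -2.0, 1.3]
width: 88.0
grasp_force: 1.1
```

Request:
servo_tool(plan=[[0, [0, 0.5, 0.1], 0], [0, [0, 1, 0.1], 0], [0, [0, 1, 0.1], 0]])

```text
t: 16.9
ee_pos: [530.8, 182.8, 58.2]
orientation: [2.186, 2.256, -0.001]
ft_force: [-0.4, -5.5, 2.1]
width: 87.6
grasp_force: 2.3
```

Request:
servo_tool(plan=[[0, [0, 0.5, 0.1], 0], [0, [0, 1, 0.1], 0], [0, [0, 1, 0.1], 0]])

```text
t: 17.15
ee_pos: [530.8, 183.0, 58.2]
orientation: [2.185, 2.256, -0.002]
ft_force: [1.2, -10.0, 2.9]
width: 87.9
grasp_force: 5.1
```

The force rose to 10 N at y = 183, so the roller is on the stop. I'll back off a little, with the hand still behind it, and see whether the catch holds.

Request:
servo_tool(plan=[[0, [0, -1, 0], 0], [0, [0, -2, -0.2], 0], [0, [0, -4, -0.4], 0], [0, [0, -6, -0.7], 0], [0, [0, -8, -1], 0], [0, [0, -10, -1.3], 0], [0, [0, -12, -1.6], 0], [0, [0, -12, -1.6], 0], [0, [0, -12, -1.6], 0]])

```text
t: 17.9
ee_pos: [530.9, 172.0, 56.7]
orientation: [-2.186, -2.256, -0.0]
ft_force: [0.8, 0.3, -0.4]
width: 87.9
grasp_force: 0.0
```

```bash
python3 - <<'E'
from h import *
s=ctrl.get_image('side'); cv2.imwrite('pics/s6.png',cv2.resize(s[250:310,215:310],None,fx=8,fy=8,interpolation=cv2.INTER_CUBIC))
E
```

```text
(no output)
```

View pics/s6.png

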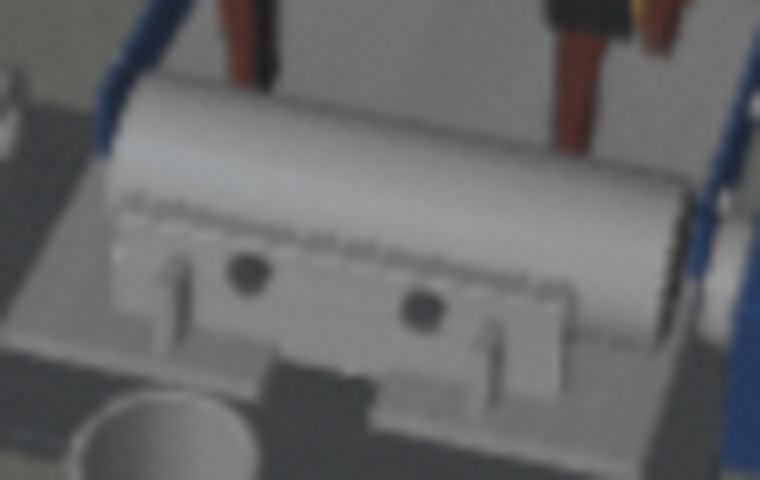

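The roller stays on the stop with the fingers 11 mm back and no force on them, so the catch is holding it. I'll retreat downhill, then up.

Request:
servo_tool(plan=[[0, [0, -4, 0], 0], [0, [0, -10, 0], 0], [0, [0, -18, 0], 0], [0, [0, -26, 2], 0], [0, [0, -34, 8], 0], [0, [0, -40, 18], 0], [0, [0, -45, 32], 0], [0, [0, -50, 50], 0], [0, [0, -55, 68], 0], [0, [0, -60, 85], 0]])

```text
t: 18.78
ee_pos: [531.0, 111.3, 143.6]
orientation: [2.186, 2.256, 0.001]
ft_force: [0.6, 0.1, 0.5]
width: 88.0
grasp_force: 0.0
```

Request:
servo_tool(plan=[[0, [0, -20, 20], 0], [0, [0, -45, 40], 0], [0, [0, -70, 60], 0], [0, [0, -95, 75], 0], [0, [0, -120, 85], 0], [0, [0, -140, 90], 0], [0, [0, -150, 92], 0], [0, [0, -150, 92], 0], [0, [0, -150, 92], 0], [0, [0, -150, 92], 0]])

```text
t: 19.62
ee_pos: [530.4, -37.2, 233.3]
orientation: [-2.185, -2.256, 0.001]
ft_force: [-0.7, 0.1, -0.3]
width: 87.7
grasp_force: 0.0
```

```bash
python3 - <<'E'
from h import *
s6=cv2.imread('pics/s6.png'); s=ctrl.get_image('side')
n=cv2.resize(s[250:310,215:310],None,fx=8,fy=8,interpolation=cv2.INTER_CUBIC)
roi=np.s_[190:360,110:690]
print('stop/roller region diff',np.abs(n[roi].astype(int)-s6[roi]).mean(), np.abs(cv2.GaussianBlur(n,(0,0),6)[roi].astype(int)-cv2.GaussianBlur(s6,(0,0),6)[roi]).max())
# roller silhouette vs. prediction at s=171.5 / 168.5 : uphill tangent strip profile at the middle
for c in(240,262,285): print(c,s[252:292,c-1:c+2].max(2).mean(1).astype(int))
# bystanders unchanged
s0=cv2.imread('pics/side0.png')
for k,(x,y) in dict(ba=(221,230),bb=(331,265),sl=(236,316),dr=(170,320),gr=(358,145),small=(343,207),orange=(252,180),purple=(316,177),wr=(292,139),mal=(290,378)).items():
  print(k,round(float(np.abs(s[y-12:y+12,x-12:x+12].astype(int)-s0[y-12:y+12,x-12:x+12]).mean()),1))
o=ctrl.get_obs();print(o['t'],o['ee_pos'],o['ft_force'])
E
```

```text
stop/roller region diff 3.3682792427315755 6
240 [114 115 114 113 114 113 112 105  98 108 119 129 135 140 144 150 155 161
 162 161 159 155 152 143 125 120 131 145 137 136 135 134 132 131 130 131
 131 131 127 117]
262 [116 116 117 116 116 116 116 116 115 115 114 109  99 101 113 123 132 136
 142 146 149 152 158 161 159 158 153 146 134 124 122 132 136 133 135 135
 136 134 134 134]
285 [117 116 116 116 115 115 115 116 115 113 114 114 115 113 113 112 106  93
 103 113 123 130 135 140 144 148 151 154 155 153 152 149 143 126 115 114
 122 116 113 106]
ba 4.7
bb 4.7
sl 5.1
dr 3.6
gr 5.1
small 5.1
orange 4.3
purple 3.8
wr 4.9
mal 5.6
19.6667 [530.46247197 -36.99173765 233.19514227] [0.30396287 0.23197492 0.21514666]
```

```bash
python3 -c "
from workcell import ctrl
print(ctrl.close_job())"
```

```text
the job is handed in; nothing more can be done
None
```

The roller is in the press: I pushed it up the ramp to the end stop, it stayed in place once the hand backed off (so the catch is holding it, though I did not see the catch itself), the other bench items I compared looked unchanged, and the job was handed in at about 20 s.

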